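# Balance, unlatch and hold up the flatbread press

## Robot

A 6-joint arm with a two-finger parallel gripper is mounted at the origin on the work surface. World frame = base frame: x ahead of the robot, y to its left, z up, the work surface at z = 0. Lengths are in m, angles in degrees, forces in N, time in s.
With the tool pointing down it reaches from about 0.325 to 0.775 m from the base axis. Payload 5.5 kg.
Tool frame: the origin (TCP) lies on the mounting face of the last link; the fingertips stand 182 mm ahead of it and the grasp point (between the pads) lies 163 mm ahead of it; z points along the fingers, x is the direction in which the jaws open and shut, and the axes are right-handed (so a half turn about z gives the same grasp; the last joint's range is limited). The gripper opens to 88 mm and grips with 3 to 60 N. Pads are 20 mm wide; open, the fingers measure 115 mm over their backs; the gripper's body (75 mm by 178 mm) begins 61 mm behind the grasp point.
Start: joints at [-67.993, 5.22, 70.514, -0, 104.267, -3.249], TCP at [0.256, -0.543, 0.405] pointing down, gripper open.
Joint ranges: [-164.24, 164.24], [-49.07, 125.15], [9.68, 141.18], [-86.29, 266.29], [3.28, 154.24], [-151.56, 151.56]. Speed limits (degrees/s): [147.25, 147.25, 172.46, 180, 180, 180].

## Interface

Orientations are given as a 3x3 rotation matrix whose columns are the frame's x, y, z axes.
In Python, from station import env gives the robot as it stands.
- The arm moves only by the tool move_arm, never from a script. Its argument "steps" is a list of rows, each a list of 7 numbers: the gripper command: -1 is fully open, 1 is shut, values between are in proportion, then the shift along the world's x, y, z in mm, then the turn, a rotation vector about the world's x, y, z in rad. A call has 1 to 5 rows; each row shifts and turns the commanded pose from where the row before left it; what a row does not reach is not made up. A row lasts 1/12 s, in which the tool goes at most 41.7 mm and 7.16 degrees, less where a joint would pass 70% of its speed; a pose out of reach is approached as far as the arm can. A call with a gripper value outside its range is refused whole. The fingers move at their own pace and stop on an object; "force" is the grip in N (left out, the last holds). Time passes only in rows, so rows that do not move let the fingers close. It gives the time, the measured TCP pose, the force and the opening at its end, in the units of the state.
- env.observe(): the state, without advancing time (a new reading comes with each control period).
- env.get_image(name): name is "scene" or "top" or "wrist"; returns a dict with "color" (420x560x3 uint8, red, green, blue), "z_map" (420x560 float32, m along the optical axis (not along the pixel's ray), 0 where there is no reading), "fx", "fy", "cx", "cy" (pixels), "k1" (the pictures are not rectified: a ray, as slopes to the right and down, at radius r is drawn at 1 + k1 r^2 times it, then the intrinsics apply), "extrinsics" (4x4, takes a point from camera to world coordinates). Camera axes: x right, y down, z forward; pixel columns grow to the right and rows downward; lengths in m; the calibration is good to about 2 mm. A picture is of the moment at which its call begins.
- env.close_job(): hands the job in, once; it reports no verdict.
The state is a dict: "time_s": time; "joint_positions": joint angles; "joint_vel": joint speeds; "effort": joint torques, N m; "tool_pos": TCP position; "tcp_rot": TCP orientation; "ft_force": force on the tool from outside, world axes, zero at the start; "ft_torque": the same for the moment, N m; "opening": finger opening in m.
Only numpy, scipy, OpenCV 4.12 (cv2) and the standard library are available. Lean on these libraries where they do the work, as an engineer would, in place of code of your own. Each camera call takes 0.05 s, during which the arm holds its last target. There are 200 camera calls.

## Task

Balance the flatbread press and then open it: thread the large steel ring and then the small one down the post on the tail of the press arm, each fully home and let go. Then grip the latch tab, pull it sideways (towards the robot's side) against its spring until the bolt is clear of the ball, lift the arm by the tab until the tab is at least 6 cm higher, and finish while still holding it up there by the tab, with both rings on the post. Leave the tea cup, pot lid, pot holder and spoon where they are.

Things in the scene. Friction and masses are not known exactly. Their poses are not given: they have to be found in the camera images.
- press: Flatbread press fixed to the counter. Base 150 x 370 x 12 mm; origin under its centre, x level across it, y along it from tail to latch, z up. Along y: tail post -160 mm, hinge tower (56 mm wide, 92 high) -60, 140 mm round press plates +50, ball stud +160. Its -x side faces the robot, turned up to 0.25 rad.
- press_arm (a joint): Angle of the press arm (bar 30 mm wide, 12 thick) about the level hinge along the press's x: 0 = down on the ball, grows as the latch end rises and the tail sinks, stop 0.50 rad. It falls shut if let go, even with both rings on. The tab is 220 mm from the hinge: 0.30 rad raises it about 65 mm. Lifting takes 1 to 5 N at the tab. Locked (under 0.02 rad) while the bolt is under the ball.
- hinge (a point): Point on the hinge axis, middle of the arm's width, 78 mm above the counter.
- post_foot (a point): Foot of the upright 12 mm post on the tail of the arm: the top face of the round 50 mm shoulder that the large ring sits on, 88 mm above the counter while the arm is down. The point's z axis runs up the post.
- post_tip (a point): Tip of that post (52 mm above the foot, the last 6 mm tapering to 6 mm diameter).
- home_large (a point): Point on the post axis 12 mm above the foot, where the centre of the large ring is when fully home.
- home_small (a point): Point on the post axis 34 mm above the foot, where the centre of the small ring is when it rests home on the large ring.
- latch (a joint): Sideways travel of the spring latch on the arm's end, m: 0 = bolt under the ball (locked), grows as it is pulled along the press's -x, stop 0.020. The bolt clears the ball from about 0.010; pull to 0.016 or more. The spring pushes back 4 N at 0, 11 N at the stop, and shuts the latch when let go; once the arm is well up it may spring back.
- latch_tab: Dark steel tab standing up from the latch on the arm's end: 16 mm along the press's x, 28 along y, 42 high; origin at the centre of its foot, 90 mm above the counter while the arm is down. Grip it with the fingers closing along the press's x. A 52 mm wide latch plate lies just under its foot.
- tab_grip (a point): Point to grip on the tab, on its axis 24 mm above its foot (114 mm above the counter while the arm is down).
- ring_large: Loose large steel balance ring, flat on the counter left or right of the press: 54 mm outside, 18 mm bore, 24 mm high, about 0.36 kg; origin at the centre of its underside.
- large_mid (a point): Centre of the large ring (12 mm above its underside).
- ring_small: Loose small steel balance ring, on the counter on the other side: 40 mm outside, 18 mm bore, 20 mm high, about 0.16 kg; origin at the centre of its underside.
- small_mid (a point): Centre of the small ring (10 mm above its underside).
- tea_cup: Bystander: white plastic tea cup with a handle, 72 mm across, 70 mm high, behind at the left; origin under its centre.
- pot_lid: Bystander: aluminium pot lid with a knob, 130 mm across, 37 mm high, front left; origin under its centre.
- pot_holder: Bystander: flat red silicone pot holder ring, 120 mm across with an 84 mm hole, 12 mm high, behind at the right; origin under its centre. Not for the post.
- spoon: Bystander: steel spoon 180 mm long lying front right; its x axis runs along it.
Things that resemble listed ones, but are neither listed nor needed, are in the scene too. Leave any black or orange look-alike of the ring_small alone. Of the things shaped like the spoon, the steel one is meant.

How it is judged (in metres and radians):
On the way, in this order (a step that is already met when the one before it is completed fails the run):
1. the large ring is fully home on the post and let go (distance between large_mid and home_large below 0.007 m and contact force between the fingers and ring_large below 0.1 N), for 0.2 s.
2. the small ring is fully home on top of the large one and let go (distance between large_mid and home_large below 0.007 m and distance between small_mid and home_small below 0.007 m and contact force between the fingers and ring_small below 0.1 N), for 0.2 s.
3. the latch is pulled clear of the ball while the arm is still down and the rings are home (distance between large_mid and home_large below 0.007 m and distance between small_mid and home_small below 0.007 m and value of joint latch above 0.008 m and value of joint press_arm below 0.05 rad), for 0.05 s.
At the end, for the whole second after the job is handed in: The arm is held still, raised over 0.26 rad, by fingers touching the latch tab with over 1 N; both ring centres are within 7 mm of their home points on the post, large below small, not touched; the cup, pot lid, pot holder and spoon have not moved over 3 cm (all of step 2 and value of joint press_arm above 0.26 rad and velocity of joint press_arm between -0.05 and 0.05 rad/s and contact force between the fingers and latch_tab above 1 N and contact force between the fingers and ring_large below 0.1 N); the arm keeps its last pose, push and grip.
It fails at once if the tea cup, pot lid, pot holder or spoon is pushed more than 3 cm from its place (distance of any of tea_cup, pot_lid, pot_holder, spoon from where it was at the start of the episode above 0.03 m).
It also fails if it takes over 70 s, if anything falls off the work surface, if the arm or the gripper's body presses on something with over 40 N, if the wrist force passes 120 N, or if a joint passes its speed limit or range.

## Working session

There is one attempt and no reset: what is moved stays moved. The work goes in short steps, Python scripts to look and compute and a tool call to move; the robot and the scene stay as the last step left them, time stands still between calls to the robot, and variables do not carry over. Pictures are saved under pics/ and viewed, and the job is handed in when it is done.

Besides the shell and the picture viewer there is one more tool, called after "Request:" as a command line: name --pt "numbers of a row" for each row, then --argument value for the rest. move_arm: Moves the arm, as the interface text tells. Its arguments: {"type":"object","properties":{"steps":{"type":"array","items":{"type":"array","items":{"type":"number"}}},"force":{"type":"number"}},"required":["steps"]}

```bash
ls; mkdir -p pics
cat > h.py <<'E'
import numpy as np, cv2
from station import env
def snap(name,fn):
    im=env.get_image(name); cv2.imwrite('pics/'+fn+'.png',im['color'][:,:,::-1]); np.savez('pics/'+fn+'.npz',**im); return im
def load(fn): return dict(np.load('pics/'+fn+'.npz'))
def ray(im,u,v):
    K=np.array([[im['fx'],0,im['cx']],[0,im['fy'],im['cy']],[0,0,1.]])
    p=cv2.undistortPoints(np.array([[[u,v]]],float),K,np.array([float(im['k1']),0,0,0,0]),None,None)[0,0]
    return np.array([p[0],p[1],1.])
def onz(im,u,v,z):
    T=im['extrinsics']; d=T[:3,:3]@ray(im,u,v); o=T[:3,3]; return o+d*(z-o[2])/d[2]
def pt(im,u,v):
    T=im['extrinsics']; return T[:3,:3]@(ray(im,u,v)*im['z_map'][int(v),int(u)])+T[:3,3]
def cloud(im):
    K=np.array([[im['fx'],0,im['cx']],[0,im['fy'],im['cy']],[0,0,1.]])
    h,w=im['z_map'].shape; uv=np.stack(np.meshgrid(np.arange(w),np.arange(h)),-1).reshape(-1,1,2).astype(float)
    p=cv2.undistortPoints(uv,K,np.array([float(im['k1']),0,0,0,0]))[:,0].reshape(h,w,2)
    c=np.dstack([p,np.ones((h,w))])*im['z_map'][...,None]; T=im['extrinsics']; return c@T[:3,:3].T+T[:3,3]
E
python3 - <<'E'
from h import *
for n in ['scene','top']:
    im=snap(n,n+'0'); print(n,im['extrinsics'].round(3).tolist(),im['fx'],im['k1'])
print(env.observe())
E
```

```text
pics
scene [[0.668, 0.532, -0.521, 1.134], [0.744, -0.472, 0.473, -0.626], [0.006, -0.704, -0.711, 0.969], [0.0, 0.0, 0.0, 1.0]] 442.2487711798548 -0.08569789192921685
top [[-0.028, -0.998, 0.065, 0.423], [-1.0, 0.029, 0.013, -0.062], [-0.015, -0.064, -0.998, 1.644], [0.0, 0.0, 0.0, 1.0]] 498.2537045812082 -0.12856575122890448
{'time_s': 0.1, 'joint_positions': array([-6.79909355e+01,  5.25981505e+00,  7.05740691e+01,  3.58362381e-04,
        1.04268697e+02, -3.24796856e+00]), 'joint_vel': array([-0.02842494,  0.02751928, -0.29188389, -0.09113828,  0.00483987,
       -0.01744031]), 'effort': array([ 2.97987026e-03, -4.47857344e+01, -4.07571030e+01,  6.99343323e-02,
        2.83893541e-02, -1.24232056e-04]), 'tool_pos': array([ 0.25603349, -0.54268753,  0.40361799]), 'tcp_rot': array([[ 4.26680554e-01, -9.04402157e-01, -6.65328789e-04],
       [-9.04400636e-01, -4.26681059e-01,  1.66217180e-03],
       [-1.78715495e-03, -1.07492604e-04, -9.99998397e-01]]), 'ft_force': array([-0.18046005,  0.11828463,  0.22929382]), 'ft_torque': array([-0.00022221, -0.00786002, -0.0027196 ]), 'opening': 0.08791958708238277}
```

View pics/scene0.png

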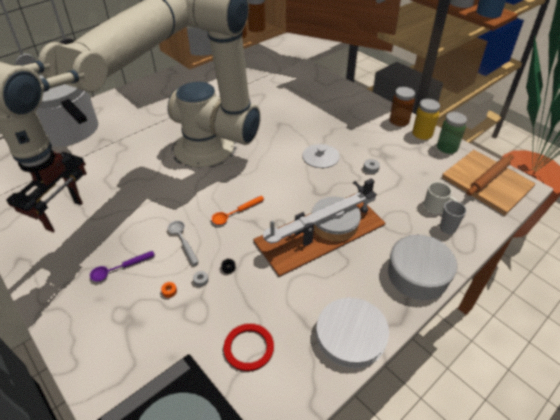

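View pics/top0.png

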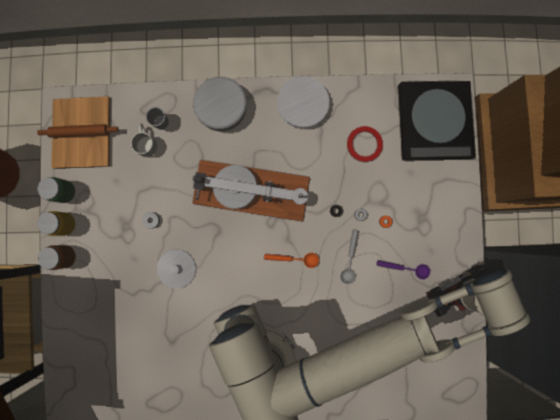

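The top view shows the large ring at about (152,220) and the steel small ring at about (361,215). The black look-alike is at (336,211) and the orange one at (386,222). The post is near (301,196) and the latch tab near (200,182).

Run:
```python
from h import *
im=load('top0'); c=cloud(im); img=im['color']
for n,(u,v),z in [('large',(152,220),.024),('small',(361,215),.02),('black',(336,211),.02),('orange',(386,222),.02),('post',(301,196),.14),('tab',(200,182),.13)]:
    print(n,onz(im,u,v,z).round(4))
    w=c[v-14:v+15,u-14:u+15].reshape(-1,3); 
    if n in('large','small'):
        m=(w[:,2]>.012)&(w[:,2]<.04); q=w[m]; print('  depth',m.sum(),((q.max(0)+q.min(0))/2).round(4),np.ptp(q,axis=0).round(3), np.median(q[:,2]).round(4))
# base orange rect -> press orientation
hsv=cv2.cvtColor(img,cv2.COLOR_RGB2HSV); m=cv2.inRange(hsv,(3,90,40),(18,255,220)); 
mm=np.zeros_like(m); mm[150:230,185:320]=m[150:230,185:320]
cn,_=cv2.findContours(mm,cv2.RETR_EXTERNAL,cv2.CHAIN_APPROX_NONE); pts=np.vstack(cn)
box=cv2.boxPoints(cv2.minAreaRect(pts)); print('box',box.round(1).tolist()); P=np.array([onz(im,*b,.012)[:3] for b in box]); print(P.round(4).tolist(), P.mean(0), np.linalg.norm(np.diff(P,axis=0),axis=1))
cr=cv2.resize(img[150:240,140:400],None,fx=3,fy=3,interpolation=cv2.INTER_CUBIC); cv2.imwrite('pics/topcrop.png',cr[:,:,::-1])
w=c[150:230,185:320].reshape(-1,3)
for lo,hi in[(.075,.1),(.1,.128),(.128,.16)]:
    q=w[(w[:,2]>lo)&(w[:,2]<hi)]; print(lo,len(q),q.min(0).round(3),q.max(0).round(3))
s=load('scene0');cv2.imwrite('pics/scrop.png',cv2.resize(s['color'][140:300,150:400],None,fx=3.2,fy=3.2,interpolation=cv2.INTER_CUBIC)[:,:,::-1])
```

```text
large [0.4754 0.3468 0.024 ]
  depth 206 [0.4855 0.3434 0.0237] [0.072 0.075 0.023] 0.0249
small [ 0.4728 -0.3382  0.02  ]
  depth 104 [ 0.4762 -0.3346  0.021 ] [0.039 0.05  0.018] 0.0211
black [ 0.4882 -0.2568  0.02  ]
orange [ 0.4474 -0.4197  0.02  ]
post [ 0.5318 -0.1381  0.14  ]
tab [0.5845 0.1692 0.13  ]
box [[192.0, 203.5], [199.0, 159.10000610351562], [309.5, 176.6999969482422], [302.3999938964844, 221.10000610351562]]
[[0.5267, 0.2152, 0.012], [0.6736, 0.1892, 0.012], [0.6041, -0.1744, 0.012], [0.4587, -0.1465, 0.012]] [0.56579742 0.02086558 0.012     ] [0.1492441  0.37021114 0.14805148]
0.075 1289 [ 0.513 -0.16   0.075] [0.622 0.202 0.1  ]
0.1 20 [ 0.528 -0.137  0.1  ] [0.601 0.191 0.128]
0.128 61 [ 0.532 -0.142  0.129] [0.606 0.193 0.144]
```

View pics/topcrop.png

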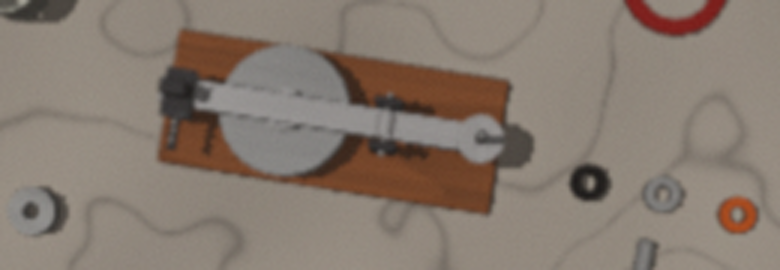

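View pics/scrop.png

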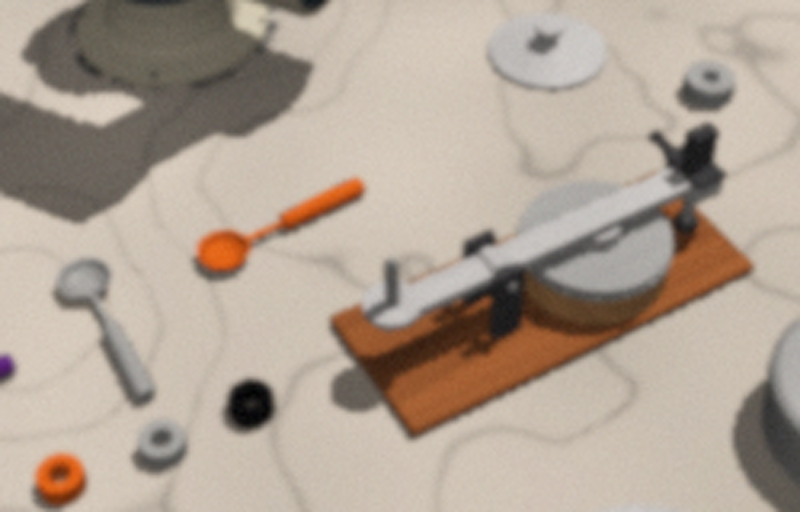

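Request:
move_arm --pt "-1 22 34 0 0 0 0.094" --pt "-1 22 34 0 0 0 0.094" --pt "-1 22 34 0 0 0 0.094" --pt "-1 22 34 0 0 0 0.094" --pt "-1 22 34 0 0 0 0.094"

```text
time_s: 0.52
tool_pos: [0.3665, -0.371, 0.4041]
tcp_rot: [[0.792, -0.61, -0.0], [-0.61, -0.792, 0.001], [-0.001, -0.0, -1.0]]
ft_force: [0.3, -0.8, 0.0]
opening: 0.088
```

Request:
move_arm --pt "-1 22 34 0 0 0 0.094" --pt "-1 22 34 0 0 0 0.094" --pt "-1 22 34 0 0 0 0.094" --pt "-1 22 34 0 0 0 0.094" --pt "-1 22 34 0 0 0 0.094"

```text
time_s: 0.93
tool_pos: [0.4766, -0.2007, 0.4043]
tcp_rot: [[0.983, -0.184, -0.0], [-0.184, -0.983, 0.0], [-0.0, -0.0, -1.0]]
ft_force: [0.4, -0.9, 0.1]
opening: 0.0878
```

Run:
```python
from h import *
im=snap('wrist','w1'); o=env.observe(); print(o['time_s'],o['tool_pos'],o['tcp_rot'].round(4).tolist())
T=np.eye(4);T[:3,:3]=o['tcp_rot'];T[:3,3]=o['tool_pos']; print((np.linalg.inv(T)@im['extrinsics']).round(3), im['fx'])
```

```text
0.9833 [ 0.47946621 -0.19551881  0.40406805] [[0.985, -0.1724, 0.0016], [-0.1724, -0.985, 0.0046], [0.0008, -0.0048, -1.0]]
[[ 1.    -0.011 -0.004 -0.002]
 [ 0.012  0.967  0.256 -0.062]
 [ 0.001 -0.256  0.967  0.02 ]
 [ 0.     0.     0.     1.   ]] 319.3794599386786
```

View pics/w1.png

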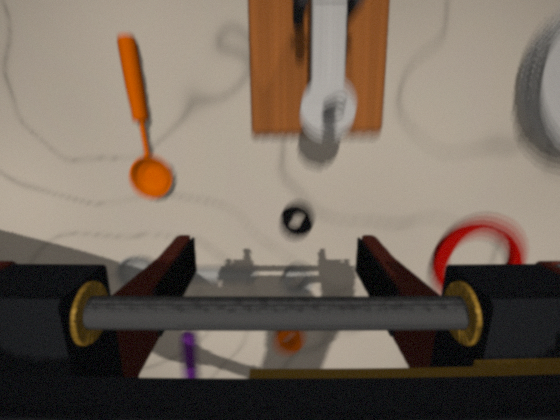

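Request:
move_arm --pt "-1 0 40 0 0 0 -0.003" --pt "-1 0 40 0 0 0 0" --pt "-1 0 40 0 0 0 0" --pt "-1 0 40 0 0 0 0" --pt "-1 0 40 0 0 0 0"

```text
time_s: 1.4
tool_pos: [0.4755, -0.0011, 0.4043]
tcp_rot: [[0.981, -0.193, -0.0], [-0.193, -0.981, 0.0], [-0.0, 0.0, -1.0]]
ft_force: [1.3, 0.6, -0.1]
opening: 0.0878
```

Request:
move_arm --pt "-1 0 40 0 0 0 0" --pt "-1 0 40 0 0 0 0" --pt "-1 0 40 0 0 0 0" --pt "-1 0 40 0 0 0 0" --pt "-1 0 40 0 0 0 0"

```text
time_s: 1.82
tool_pos: [0.4755, 0.1991, 0.4043]
tcp_rot: [[0.981, -0.192, -0.0], [-0.192, -0.981, -0.0], [-0.0, 0.0, -1.0]]
ft_force: [0.1, 0.2, -0.3]
opening: 0.088
```

Request:
move_arm --pt "-1 0 30 -27 0 0 0" --pt "-1 0 25 -30 0 0 0" --pt "-1 0 20 -30 0 0 0" --pt "-1 0 0 0 0 0 0" --pt "-1 0 0 0 0 0 0"

```text
time_s: 2.23
tool_pos: [0.4755, 0.2726, 0.315]
tcp_rot: [[0.982, -0.19, -0.005], [-0.19, -0.982, -0.003], [-0.004, 0.004, -1.0]]
ft_force: [0.0, -0.6, 0.3]
opening: 0.0877
```

Run:
```python
from h import *
im=snap('wrist','w2'); o=env.observe(); print(o['time_s'],o['tool_pos'],o['tcp_rot'].round(4).tolist())
```

```text
2.2833 [0.47602036 0.27201496 0.31750571] [[0.9815, -0.1915, -0.0012], [-0.1915, -0.9815, -0.0012], [-0.0009, 0.0014, -1.0]]
```

View pics/w2.png

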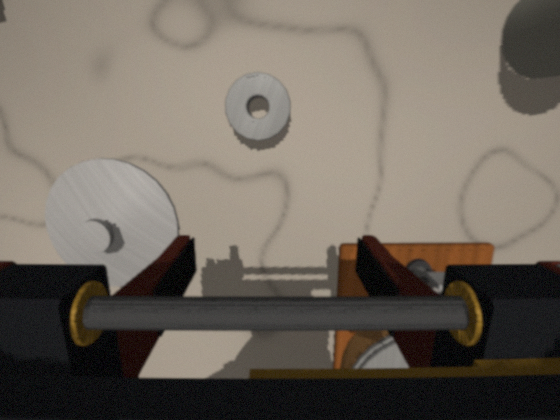

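The wrist view shows the large ring's top face centred near (258,105).

```bash
cat >> h.py <<'E'
def ringfit(im,u,v,R,z,dz=.006):
    c=cloud(im); H,W=c.shape[:2]; yy,xx=np.mgrid[:H,:W]
    m=((np.abs(c[...,2]-z)<dz)&(np.hypot(yy-v,xx-u)<R)).astype(np.uint8)
    cn,_=cv2.findContours(m,cv2.RETR_EXTERNAL,cv2.CHAIN_APPROX_NONE); k=max(cn,key=cv2.contourArea)
    e=cv2.fitEllipse(k); p=onz(im,*e[0],z); return e,p
E
python3 - <<'E'
from h import *
im=load('w2'); print(ringfit(im,258,106,45,.024))
g=cv2.cvtColor(im['color'],cv2.COLOR_RGB2GRAY); print(g[106,215:300:3].tolist())
_,m=cv2.threshold(g,0,255,0) if 0 else (0,(g<110).astype(np.uint8))
w=np.zeros_like(m); w[92:120,244:274]=m[92:120,244:274]; M=cv2.moments(w,True); u,v=M['m10']/M['m00'],M['m01']/M['m00']; print('bore',u,v,M['m00'],onz(im,u,v,.018))
o=env.observe(); print(o['tool_pos'])
E
```

```text
(((256.79925537109375, 106.05176544189453), (64.52197265625, 66.9189224243164), 167.27389526367188), array([0.47383567, 0.35527453, 0.024     ]))
[160, 159, 158, 149, 142, 147, 146, 145, 147, 149, 125, 65, 88, 89, 88, 85, 86, 87, 123, 149, 147, 145, 142, 141, 143, 134, 161, 161, 159]
bore 256.67692307692306 103.61538461538461 325.0 [0.47383376 0.35755285 0.018     ]
[0.47602036 0.27201496 0.31750571]
```

Request:
move_arm --pt "-1 0 40 0 0 0 0" --pt "-1 -2 40 -10 0 0 0" --pt "-1 0 0 -40 0 0 0" --pt "-1 0 0 -37 0 0 0" --pt "-1 0 0 0 0 0 0"

```text
time_s: 2.7
tool_pos: [0.4732, 0.3507, 0.2247]
tcp_rot: [[0.981, -0.193, -0.008], [-0.193, -0.981, -0.006], [-0.007, 0.007, -1.0]]
ft_force: [-1.8, -0.3, -1.6]
opening: 0.0872
```

Request:
move_arm --pt "-1 0 0 0 0 0 0" --pt "-1 0 0 0 0 0 0"

```text
time_s: 2.87
tool_pos: [0.4752, 0.3517, 0.2344]
tcp_rot: [[0.981, -0.193, 0.004], [-0.193, -0.981, 0.002], [0.003, -0.003, -1.0]]
ft_force: [0.3, -0.4, 0.5]
opening: 0.0877
```

Run:
```python
from h import *
im=snap('wrist','w3'); o=env.observe(); print(o['time_s'],o['tool_pos'],o['joint_vel'].round(2))
```

```text
2.9167 [0.47528797 0.35197868 0.23511115] [ 0.33 -0.27 -0.32  0.04 -0.41  0.02]
```

View pics/w3.png

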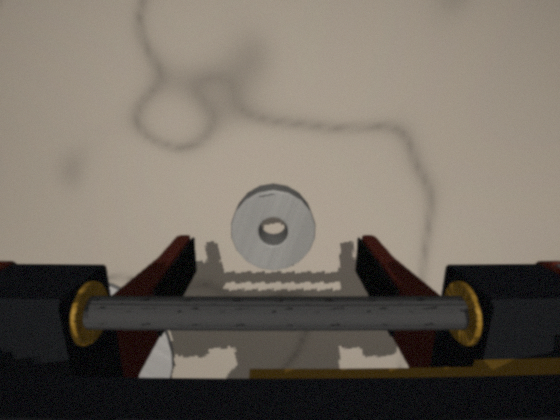

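Run:
```python
from h import *
im=load('w3'); print(ringfit(im,273,228,50,.024,.008))
c=cloud(im); print(c[228,240:310:8,2].round(4), c[150,100:400:60,2].round(4))
o=env.observe(); R=o['tcp_rot']; g=o['tool_pos']+R[:,2]*.163; t=o['tool_pos']+R[:,2]*.182
T=np.linalg.inv(im['extrinsics'])
for p in (g,t):
    q=T[:3,:3]@p+T[:3,3]; print(p.round(4),(im['fx']*q[0]/q[2]+im['cx'],im['fy']*q[1]/q[2]+im['cy']))
```

```text
(((272.4626770019531, 228.5870819091797), (81.17804718017578, 83.4240493774414), 89.72802734375), array([0.47400891, 0.35686788, 0.024     ]))
[ 0.0237  0.0235  0.0234  0.     -0.0003 -0.0003  0.0241  0.0243  0.0233] [-1.000e-04 -1.100e-03 -6.000e-04  1.500e-03  2.144e-01]
[0.4761 0.3525 0.0721] (np.float64(277.958937814734), np.float64(267.36440134341285))
[0.4762 0.3526 0.0531] (np.float64(277.72528677006534), np.float64(252.1026431105559))
```

Request:
move_arm --pt "-1 0 4 -15 0 0 0" --pt "-1 0 0 -15 0 0 0" --pt "-1 0 0 -14 0 0 0" --pt "-1 0 0 0 0 0 0" --pt "-1 0 0 0 0 0 0" --force 30

```text
time_s: 3.33
tool_pos: [0.4743, 0.3561, 0.1875]
tcp_rot: [[0.981, -0.192, 0.0], [-0.192, -0.981, 0.0], [0.0, -0.0, -1.0]]
ft_force: [-0.1, 0.7, 0.4]
opening: 0.088
```

Request:
move_arm --pt "1 0 0 0 0 0 0" --pt "1 0 0 0 0 0 0" --pt "1 0 0 0 0 0 0" --pt "1 0 0 0 0 0 0" --pt "1 0 0 0 0 0 0" --force 30

```text
time_s: 3.75
tool_pos: [0.4741, 0.3564, 0.1871]
tcp_rot: [[0.981, -0.192, 0.001], [-0.192, -0.981, 0.0], [0.001, -0.001, -1.0]]
ft_force: [-0.3, 0.8, 0.5]
opening: 0.0584
```

Request:
move_arm --pt "1 0 0 0 0 0 0" --pt "1 0 0 0 0 0 0"

```text
time_s: 3.92
tool_pos: [0.4741, 0.3564, 0.1869]
tcp_rot: [[0.981, -0.192, 0.001], [-0.192, -0.981, 0.0], [0.001, -0.0, -1.0]]
ft_force: [0.2, 0.2, 1.4]
opening: 0.0525
```

Request:
move_arm --pt "1 0 0 20 0 0 0" --pt "1 0 0 40 0 0 0" --pt "1 0 0 40 0 0 0" --pt "1 0 0 40 0 0 0" --pt "1 0 -5 35 0 0 0"

```text
time_s: 4.33
tool_pos: [0.4735, 0.3517, 0.3631]
tcp_rot: [[0.982, -0.191, -0.001], [-0.191, -0.982, 0.0], [-0.001, 0.0, -1.0]]
ft_force: [0.7, 0.3, -3.3]
opening: 0.0526
```

Request:
move_arm --pt "1 3 -28 0 0 0 0" --pt "1 4 -40 0 0 0 0" --pt "1 4 -40 0 0 0 0" --pt "1 4 -40 0 0 0 0" --pt "1 4 -40 0 0 0 0"

```text
time_s: 4.75
tool_pos: [0.4926, 0.1618, 0.3604]
tcp_rot: [[0.982, -0.191, -0.002], [-0.191, -0.982, -0.001], [-0.002, 0.001, -1.0]]
ft_force: [1.2, 0.3, -4.2]
opening: 0.0525
```

Request:
move_arm --pt "1 4 -40 0 0 0 0" --pt "1 4 -40 0 0 0 0" --pt "1 4 -40 0 0 0 0" --pt "1 4 -40 0 0 0 0" --pt "1 4 -40 0 0 0 0"

```text
time_s: 5.17
tool_pos: [0.5126, -0.0385, 0.3606]
tcp_rot: [[0.981, -0.192, -0.002], [-0.192, -0.981, 0.0], [-0.002, -0.0, -1.0]]
ft_force: [1.2, 0.5, -3.0]
opening: 0.0526
```

Request:
move_arm --pt "1 4 -40 0 0 0 0" --pt "1 4 -40 0 0 0 0" --pt "1 3 -40 0 0 0 0" --pt "1 0 -30 0 0 0 0" --pt "1 0 -10 0 0 0 0"

```text
time_s: 5.58
tool_pos: [0.5234, -0.2007, 0.3598]
tcp_rot: [[0.981, -0.196, -0.003], [-0.196, -0.981, -0.001], [-0.003, 0.001, -1.0]]
ft_force: [0.1, 0.3, -4.7]
opening: 0.0525
```

Request:
move_arm --pt "1 0 0 0 0 0 0" --pt "1 0 0 0 0 0 0"

```text
time_s: 5.75
tool_pos: [0.5239, -0.1966, 0.3606]
tcp_rot: [[0.981, -0.193, -0.002], [-0.193, -0.981, 0.002], [-0.002, -0.001, -1.0]]
ft_force: [0.4, 0.6, -3.7]
opening: 0.0523
```

Run:
```python
from h import *
im=snap('wrist','w4'); o=env.observe(); print(o['time_s'],o['tool_pos'],o['joint_vel'].round(2),o['tcp_rot'].round(4).tolist())
```

```text
5.8 [ 0.5240562  -0.19581249  0.36092837] [ 1.15 -0.73  0.07 -0.03 -0.09 -0.07] [[0.9815, -0.1914, -0.0011], [-0.1913, -0.9815, 0.0015], [-0.0014, -0.0013, -1.0]]
```

View pics/w4.png

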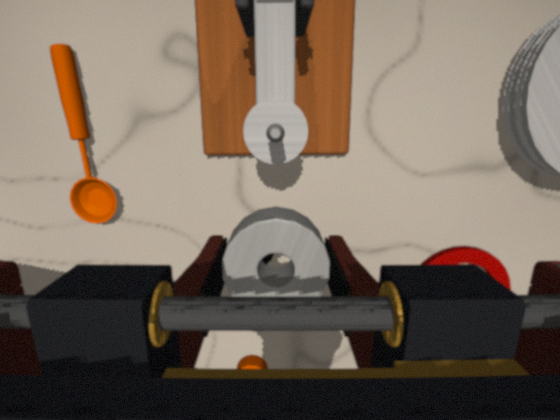

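The post tip is at about (275,131), concentric with the shoulder disc. The held ring's bore is at (276,268).

```bash
cp pics/w4.png /tmp
python3 - <<'E'
from h import *
im=load('w4'); print('shoulder',ringfit(im,275,131,45,.088,.006))
c=cloud(im); print(c[131,255:300:3,2].round(3)); print('ring',c[255,225:330:12,2].round(4))
g=im['color']; cv2.imwrite('pics/w4c.png',cv2.resize(g[90:320,200:350],None,fx=3.4,fy=3.4/1.3,interpolation=cv2.INTER_CUBIC)[:,:,::-1])
for v in (129,131,133): print('tip',onz(im,275,v,.14))
zt=np.median(c[255:262,232:245,2]); print(zt,onz(im,276,268,zt)); print(ringfit(im,276,262,60,zt,.006))
o=env.observe(); print(o['tool_pos'],o['tool_pos']+o['tcp_rot'][:,2]*.163)
E
```

```text
shoulder (((275.2033996582031, 126.11315155029297), (62.34560012817383, 78.100830078125), 179.393798828125), array([ 0.5350736 , -0.13098875,  0.088     ]))
[0.089 0.088 0.086 0.087 0.135 0.139 0.138 0.14  0.14  0.136 0.087 0.088
 0.087 0.088 0.087]
ring [ 1.961e-01  1.977e-01  1.970e-01  1.971e-01 -1.000e-04  1.400e-03
  1.975e-01  1.982e-01  1.958e-01]
tip [ 0.53478819 -0.13250585  0.14      ]
tip [ 0.53455836 -0.13367545  0.14      ]
tip [ 0.53432789 -0.13484833  0.14      ]
0.1974214766324327 [ 0.52289807 -0.19649965  0.19742148]
(((275.6929931640625, 259.80523681640625), (85.1976089477539, 117.8227310180664), 90.01703643798828), array([ 0.52358064, -0.19223879,  0.19742148]))
[ 0.5240562  -0.19581249  0.36092837] [ 0.52387196 -0.19556777  0.19792866]
```

View pics/w4c.png

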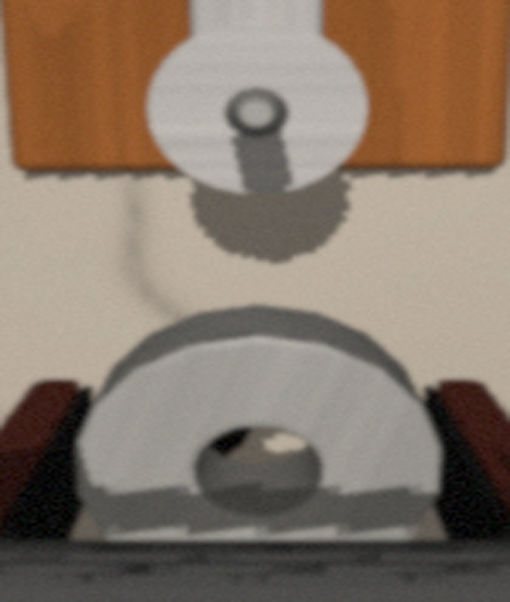

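Request:
move_arm --pt "1 4 25 0 0 0 0" --pt "1 4 25 0 0 0 0" --pt "1 3 12 -10 0 0 0" --pt "1 0 0 -15 0 0 0" --pt "1 0 0 0 0 0 0"

```text
time_s: 6.22
tool_pos: [0.5348, -0.1323, 0.333]
tcp_rot: [[0.982, -0.188, -0.005], [-0.188, -0.982, 0.002], [-0.005, -0.001, -1.0]]
ft_force: [-0.9, -0.0, -5.2]
opening: 0.0529
```

Request:
move_arm --pt "1 0 0 0 0 0 0" --pt "1 0 0 0 0 0 0" --pt "1 0 0 0 0 0 0"

```text
time_s: 6.47
tool_pos: [0.535, -0.1347, 0.3375]
tcp_rot: [[0.981, -0.192, 0.001], [-0.192, -0.981, -0.0], [0.001, 0.0, -1.0]]
ft_force: [-0.7, 0.7, -3.5]
opening: 0.0529
```

Run:
```python
from h import *
im=snap('wrist','w5'); s=snap('scene','s5'); o=env.observe(); print(o['time_s'],o['tool_pos'],o['ft_force'])
a=cv2.resize(im['color'][200:300,200:350],(600,400)); b=cv2.resize(s['color'][160:270,210:340],(600,500))
cv2.imwrite('pics/c5.png',np.vstack([a,b])[:,:,::-1][:900:1]); 
cv2.imwrite('pics/c5.png',cv2.resize(np.hstack([cv2.resize(a,(400,500)),cv2.resize(b,(400,500))]),(800,500))[:,:,::-1])
```

```text
6.5667 [ 0.53504544 -0.13497518  0.33749862] [-7.13289031e-04  7.79803743e-01 -3.46044599e+00]
```

View pics/c5.png

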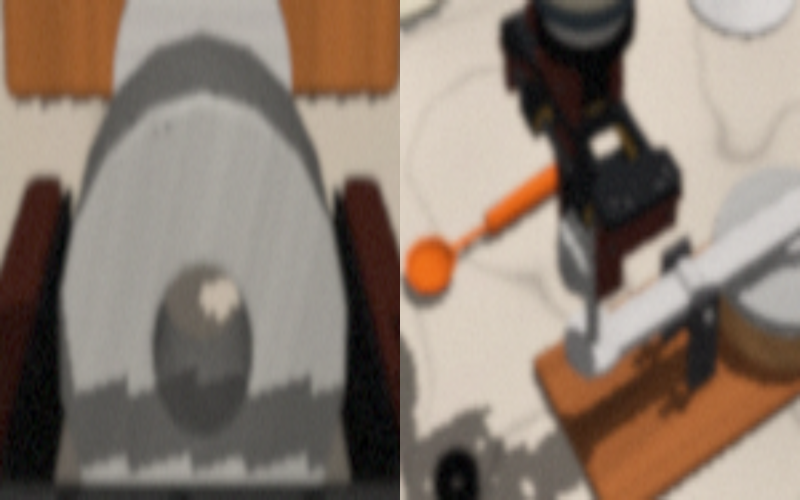

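Ring looks centred over the post; I'll descend with force checks.

Request:
move_arm --pt "1 0 0 -8 0 0 0" --pt "1 0 0 -5 0 0 0" --pt "1 0 0 -5 0 0 0" --pt "1 0 0 0 0 0 0"

```text
time_s: 6.9
tool_pos: [0.5347, -0.1347, 0.3165]
tcp_rot: [[0.981, -0.192, -0.003], [-0.192, -0.981, 0.001], [-0.003, -0.0, -1.0]]
ft_force: [-0.1, 0.3, -3.7]
opening: 0.0524
```

Request:
move_arm --pt "1 0 0 -5 0 0 0" --pt "1 0 0 -5 0 0 0" --pt "1 0 0 0 0 0 0"

```text
time_s: 7.15
tool_pos: [0.5348, -0.1346, 0.3071]
tcp_rot: [[0.981, -0.192, -0.002], [-0.192, -0.981, 0.001], [-0.002, -0.0, -1.0]]
ft_force: [0.5, 0.1, -3.8]
opening: 0.0523
```

Request:
move_arm --pt "1 0 0 -8 0 0 0" --pt "1 0 0 -8 0 0 0" --pt "1 0 0 -7 0 0 0" --pt "1 0 0 -5 0 0 0" --pt "1 0 0 0 0 0 0"

```text
time_s: 7.57
tool_pos: [0.5347, -0.1346, 0.2785]
tcp_rot: [[0.981, -0.192, -0.003], [-0.192, -0.981, 0.001], [-0.003, -0.0, -1.0]]
ft_force: [-0.6, 0.7, -3.3]
opening: 0.0529
```

Request:
move_arm --pt "1 0 0 -2 0 0 0" --pt "1 0 0 0 0 0 0"

```text
time_s: 7.73
tool_pos: [0.535, -0.1347, 0.2785]
tcp_rot: [[0.981, -0.192, -0.0], [-0.192, -0.981, 0.0], [-0.0, 0.0, -1.0]]
ft_force: [0.1, 0.2, -4.0]
opening: 0.0525
```

Request:
move_arm --pt "1 0 0 -2 0 0 0" --pt "1 0 0 0 0 0 0" --pt "-1 0 0 0 0 0 0" --pt "-1 0 0 0 0 0 0" --pt "-1 0 0 0 0 0 0"

```text
time_s: 8.15
tool_pos: [0.5352, -0.1347, 0.2778]
tcp_rot: [[0.981, -0.192, 0.002], [-0.192, -0.981, -0.001], [0.002, 0.0, -1.0]]
ft_force: [-0.6, 0.1, 0.4]
opening: 0.069
```

Request:
move_arm --pt "-1 0 0 0 0 0 0" --pt "-1 0 0 0 0 0 0" --pt "-1 0 0 15 0 0 0" --pt "-1 0 0 35 0 0 0" --pt "-1 0 0 40 0 0 0"

```text
time_s: 8.57
tool_pos: [0.5346, -0.1345, 0.3649]
tcp_rot: [[0.981, -0.192, -0.006], [-0.192, -0.981, 0.002], [-0.006, -0.001, -1.0]]
ft_force: [0.4, 0.7, 0.6]
opening: 0.0877
```

Run:
```python
from h import *
im=snap('wrist','w6'); o=env.observe(); print(o['time_s'],o['tool_pos'],o['ft_force'],o['opening'])
```

```text
8.6167 [ 0.53492752 -0.13464548  0.37670776] [-1.38198717  0.11198499  6.71986901] 0.0882139980235676
```

View pics/w6.png

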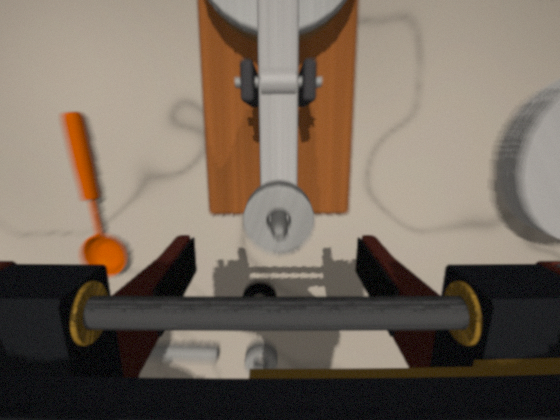

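Request:
move_arm --pt "-0.4 -2 -31 0 0 0 0.12" --pt "-0.4 -2 -31 0 0 0 0.12" --pt "-0.4 -2 -31 0 0 0 0.12" --pt "-0.4 -2 -31 -10 0 0 0.12" --pt "-0.4 -2 -31 -10 0 0 0.12"

```text
time_s: 9.03
tool_pos: [0.5249, -0.2911, 0.3476]
tcp_rot: [[0.916, 0.402, 0.002], [0.402, -0.916, -0.002], [0.002, 0.002, -1.0]]
ft_force: [-0.2, 0.1, 0.3]
opening: 0.0623
```

Request:
move_arm --pt "-0.4 -2 -31 -15 0 0 0.12" --pt "-0.4 -3 -31 -15 0 0 0.12" --pt "-0.4 -3 -30 -15 0 0 0.12" --pt "-0.4 0 0 0 0 0 0" --pt "-0.4 0 0 0 0 0 0"

```text
time_s: 9.45
tool_pos: [0.5163, -0.383, 0.2997]
tcp_rot: [[0.723, 0.691, -0.002], [0.691, -0.723, 0.002], [-0.0, -0.003, -1.0]]
ft_force: [-0.0, -0.9, -0.2]
opening: 0.0612
```

Request:
move_arm --pt "-0.4 0 0 0 0 0 0"

```text
time_s: 9.53
tool_pos: [0.5171, -0.3814, 0.302]
tcp_rot: [[0.721, 0.693, 0.0], [0.693, -0.721, 0.0], [0.001, 0.0, -1.0]]
ft_force: [1.1, 0.7, -0.4]
opening: 0.0613
```

Run:
```python
from h import *
im=snap('wrist','w7'); o=env.observe(); print(o['time_s'],o['tool_pos'],o['joint_positions'].round(1),o['opening'],o['tcp_rot'].round(3).tolist())
```

```text
9.5833 [ 0.51736728 -0.38095802  0.30268528] [-39.4  11.9  73.5   0.   94.5 -83.3] 0.06187433120527525 [[0.721, 0.693, 0.001], [0.693, -0.721, -0.0], [0.001, 0.001, -1.0]]
```

View pics/w7.png

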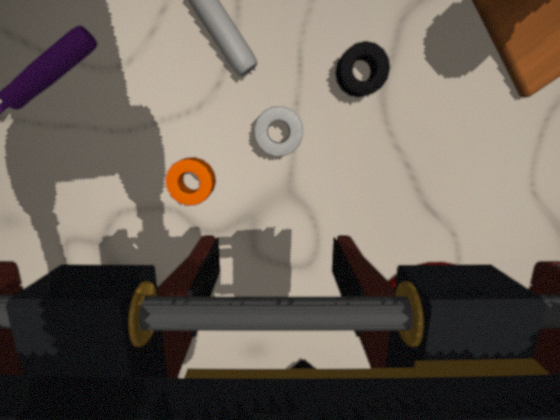

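The steel small ring is at about (277,131). The orange ring at (190,181) and the black one at (362,68) are both clear of the jaw line.

Run:
```python
from h import *
im=load('w7'); e,p=ringfit(im,277,131,34,.02); print(e,p)
print(onz(im,277.5,130.5,.02)); o=env.observe(); print(p-o['tool_pos'])
```

```text
((277.9670715332031, 130.55197143554688), (48.255802154541016, 49.54560470581055), 0.3658638298511505) [ 0.47334355 -0.33493476  0.02      ]
[ 0.47304658 -0.33516393  0.02      ]
[-0.04402372  0.04602326 -0.28268528]
```

Request:
move_arm --pt "-0.4 -20 21 -10 0 0 0" --pt "-0.4 -20 21 -15 0 0 0" --pt "-0.4 -4 5 -30 0 0 0" --pt "-0.4 0 0 -20 0 0 0" --pt "-0.4 0 0 0 0 0 0"

```text
time_s: 10.0
tool_pos: [0.4723, -0.3322, 0.2232]
tcp_rot: [[0.719, 0.695, -0.004], [0.695, -0.719, 0.004], [-0.0, -0.005, -1.0]]
ft_force: [-0.6, 0.6, -0.0]
opening: 0.0616
```

Request:
move_arm --pt "-0.4 0 0 0 0 0 0" --pt "-0.4 0 0 0 0 0 0"

```text
time_s: 10.17
tool_pos: [0.4738, -0.3345, 0.2291]
tcp_rot: [[0.72, 0.694, 0.003], [0.694, -0.72, -0.002], [0.0, 0.003, -1.0]]
ft_force: [0.1, 0.0, 0.8]
opening: 0.0616
```

Run:
```python
from h import *
im=snap('wrist','w8'); o=env.observe(); print(o['time_s'],o['tool_pos'])
e,p=ringfit(im,277,228,42,.02); print(e,p); print(p-o['tool_pos'])
cv2.imwrite('pics/w8b.png',im['color'][140:330,130:430,::-1])
```

```text
10.2167 [ 0.47388815 -0.33474741  0.2294132 ]
((276.6046447753906, 234.7987060546875), (59.879329681396484, 61.4425048828125), 87.81159210205078) [ 0.4725378  -0.33416228  0.02      ]
[-0.00135035  0.00058512 -0.2094132 ]
```

View pics/w8b.png

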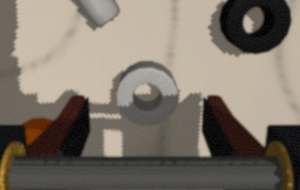

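Request:
move_arm --pt "-0.4 -1 0.5 -15 0 0 0" --pt "-0.4 0 0 -15 0 0 0" --pt "-0.4 0 0 -11 0 0 0" --pt "-0.4 0 0 0 0 0 0" --pt "-0.4 0 0 0 0 0 0" --force 25

```text
time_s: 10.63
tool_pos: [0.4722, -0.3343, 0.186]
tcp_rot: [[0.72, 0.694, -0.0], [0.694, -0.72, 0.0], [-0.0, -0.0, -1.0]]
ft_force: [0.3, -0.2, 0.3]
opening: 0.0612
```

Request:
move_arm --pt "1 0 0 0 0 0 0" --pt "1 0 0 0 0 0 0" --pt "1 0 0 0 0 0 0" --pt "1 0 0 0 0 0 0" --pt "1 0 0 0 0 0 0"

```text
time_s: 11.05
tool_pos: [0.4724, -0.3342, 0.1867]
tcp_rot: [[0.72, 0.694, 0.002], [0.694, -0.72, -0.001], [0.001, 0.002, -1.0]]
ft_force: [1.0, 0.2, 2.9]
opening: 0.0396
```

Request:
move_arm --pt "1 0 0 20 0 0 0" --pt "1 0 0 40 0 0 0" --pt "1 0 0 40 0 0 0" --pt "1 0 0 40 0 0 0" --pt "1 0 0 20 0 0 0"

```text
time_s: 11.47
tool_pos: [0.4719, -0.3342, 0.3515]
tcp_rot: [[0.72, 0.694, 0.005], [0.694, -0.72, -0.004], [0.0, 0.006, -1.0]]
ft_force: [0.8, -0.1, -0.9]
opening: 0.0397
```

Request:
move_arm --pt "1 7.5 25 0 0 0 -0.12" --pt "1 7.5 25 0 0 0 -0.12" --pt "1 7.5 25 0 0 0 -0.12" --pt "1 8 25 0 0 0 -0.12" --pt "1 8 25 0 0 0 -0.12"

```text
time_s: 11.88
tool_pos: [0.5105, -0.2081, 0.3453]
tcp_rot: [[0.987, 0.16, -0.001], [0.16, -0.987, 0.0], [-0.001, -0.0, -1.0]]
ft_force: [-0.4, -0.2, -1.4]
opening: 0.0399
```

Request:
move_arm --pt "1 8 25 0 0 0 -0.12" --pt "1 8 25 0 0 0 -0.12" --pt "1 8 24.5 0 0 0 -0.12" --pt "1 0 0 0 0 0 0" --pt "1 0 0 0 0 0 0"

```text
time_s: 12.3
tool_pos: [0.5347, -0.1337, 0.3453]
tcp_rot: [[0.982, -0.188, -0.001], [-0.188, -0.982, -0.0], [-0.001, 0.0, -1.0]]
ft_force: [-0.2, -0.7, -2.1]
opening: 0.0397
```

Request:
move_arm --pt "1 0 0 0 0 0 0" --pt "1 0 0 0 0 0 0"

```text
time_s: 12.47
tool_pos: [0.5342, -0.1356, 0.3454]
tcp_rot: [[0.982, -0.191, -0.001], [-0.191, -0.982, -0.0], [-0.001, 0.0, -1.0]]
ft_force: [-0.2, 0.4, -0.8]
opening: 0.0398
```

Run:
```python
from h import *
im=snap('wrist','w9'); s=snap('scene','s9'); o=env.observe(); print(o['time_s'],o['tool_pos'],o['ft_force'],o['opening'],o['tcp_rot'].round(3).tolist())
a=cv2.resize(im['color'][180:300,200:350],(400,400)); b=cv2.resize(s['color'][160:270,210:340],(400,400))
cv2.imwrite('pics/c9.png',np.hstack([a,b])[:,:,::-1])
```

```text
12.5667 [ 0.53423454 -0.13568129  0.3455055 ] [ 0.51659446  0.08997957 -1.88837181] 0.03968463254886698 [[0.981, -0.192, -0.0], [-0.192, -0.981, -0.0], [-0.0, 0.0, -1.0]]
```

View pics/c9.png

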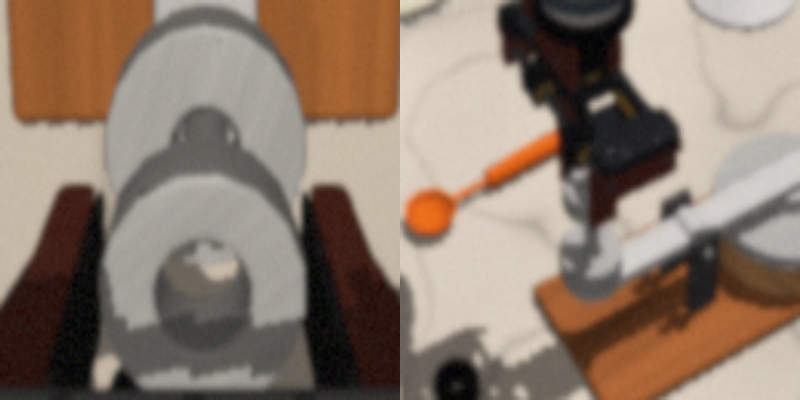

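The held small ring lines up above the large ring on the post, so I'll nudge it and descend.

Request:
move_arm --pt "1 0.5 0.8 -10 0 0 0" --pt "1 0 0 -8 0 0 0" --pt "1 0 0 -5 0 0 0" --pt "1 0 0 -5 0 0 0" --pt "1 0 0 0 0 0 0"

```text
time_s: 12.98
tool_pos: [0.5347, -0.1339, 0.3156]
tcp_rot: [[0.981, -0.192, -0.003], [-0.192, -0.981, 0.001], [-0.003, -0.0, -1.0]]
ft_force: [0.2, -0.5, -2.0]
opening: 0.0397
```

Request:
move_arm --pt "1 0 0 -7 0 0 0" --pt "1 0 0 -5 0 0 0" --pt "1 0 0 -4 0 0 0" --pt "1 0 0 -2 0 0 0" --pt "1 0 0 0 0 0 0"

```text
time_s: 13.4
tool_pos: [0.5349, -0.1338, 0.2992]
tcp_rot: [[0.981, -0.192, -0.001], [-0.192, -0.981, 0.0], [-0.001, -0.0, -1.0]]
ft_force: [-0.5, 0.3, -1.6]
opening: 0.0399
```

Request:
move_arm --pt "1 0 0 -1 0 0 0" --pt "-1 0 0 0 0 0 0" --pt "-1 0 0 0 0 0 0" --pt "-1 0 0 0 0 0 0" --pt "-1 0 0 0 0 0 0"

```text
time_s: 13.82
tool_pos: [0.5351, -0.1339, 0.2991]
tcp_rot: [[0.981, -0.192, 0.001], [-0.192, -0.981, -0.0], [0.001, 0.0, -1.0]]
ft_force: [0.1, 0.3, -0.1]
opening: 0.0631
```

Request:
move_arm --pt "-1 0 0 10 0 0 0" --pt "-1 0 0 25 0 0 0" --pt "-1 0 0 40 0 0 0" --pt "-1 0 10 15 0 0 0" --pt "-1 0 -10 0 0 0 0"

```text
time_s: 14.23
tool_pos: [0.5352, -0.1322, 0.3957]
tcp_rot: [[0.982, -0.189, 0.01], [-0.189, -0.982, -0.002], [0.01, -0.0, -1.0]]
ft_force: [0.6, -0.3, 0.7]
opening: 0.0873
```

Run:
```python
from h import *
im=snap('wrist','w10'); o=env.observe(); print(o['time_s'],o['tool_pos'],o['ft_force'],o['opening'])
c=cloud(im)
```

```text
14.2833 [ 0.5350581  -0.13472618  0.39236609] [-1.09330063 -1.10857047 -0.43091162] 0.08802036054093208
```

View pics/w10.png

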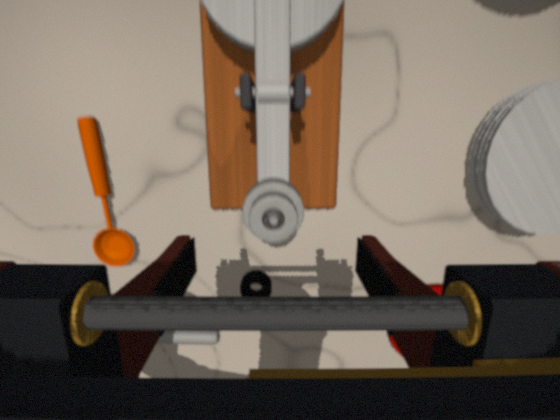

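Request:
move_arm --pt "-1 7 36 0 0 0 0" --pt "-1 7 36 0 0 0 0" --pt "-1 7 36 0 0 0 0" --pt "-1 7 36 -10 0 0 0" --pt "-1 7 36 -15 0 0 0"

```text
time_s: 14.7
tool_pos: [0.5702, 0.0471, 0.3636]
tcp_rot: [[0.981, -0.193, 0.001], [-0.193, -0.981, -0.0], [0.001, 0.0, -1.0]]
ft_force: [0.4, -0.4, -0.8]
opening: 0.0878
```

Request:
move_arm --pt "-1 7 36 -15 0 0 0" --pt "-1 6 37 -15 0 0 0" --pt "-1 0 0 0 0 0 0" --pt "-1 0 0 0 0 0 0" --pt "-1 0 0 0 0 0 0"

```text
time_s: 15.12
tool_pos: [0.583, 0.1186, 0.3325]
tcp_rot: [[0.981, -0.192, -0.002], [-0.192, -0.981, -0.001], [-0.002, 0.001, -1.0]]
ft_force: [-0.2, 0.3, -0.0]
opening: 0.0876
```

Run:
```python
from h import *
im=snap('wrist','w11'); o=env.observe(); print(o['time_s'],o['tool_pos'],o['tcp_rot'].round(3).tolist())
```

```text
15.1667 [0.58307978 0.11801199 0.33344884] [[0.981, -0.193, -0.0], [-0.193, -0.981, -0.001], [-0.0, 0.001, -1.0]]
```

View pics/w11.png

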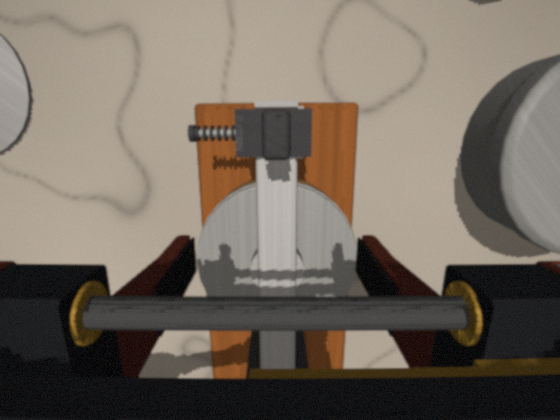

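The tab's top face is centred near (276,133), with the latch plate around it and the spring rod reaching left to u≈188.

Run:
```python
from h import *
im=load('w11'); c=cloud(im)
w=c[100:165,225:325].reshape(-1,3); q=w[(w[:,2]>.122)&(w[:,2]<.14)]
o=env.observe(); R=o['tcp_rot']; l=(q-o['tool_pos'])@R
lo,hi=np.percentile(l,[2,98],axis=0); print(len(q),q[:,2].mean(),lo,hi,'ctr',((lo+hi)/2), (o['tool_pos']+R@((lo+hi)/2)).round(4))
print('rod z',c[133,190:240:6,2].round(3)); print('plate',c[133,240:312:6,2].round(3)); print('rowv',c[100:165:5,276,2].round(3))
print(onz(im,276,133,.132))
```

```text
1405 0.1313279636055343 [-0.00900657 -0.07547447  0.20045615] [ 0.00598901 -0.04936939  0.20424879] ctr [-0.00150878 -0.06242193  0.20235247] [0.5935 0.1794 0.131 ]
rod z [0.084 0.083 0.084 0.082 0.081 0.08  0.081 0.083 0.09 ]
plate [0.09  0.091 0.089 0.09  0.131 0.132 0.13  0.132 0.131 0.089 0.089 0.09 ]
rowv [0.082 0.081 0.132 0.132 0.132 0.131 0.132 0.132 0.132 0.132 0.133 0.131
 0.084]
[0.59399916 0.1801361  0.132     ]
```

Request:
move_arm --pt "-0.3 4 21 0 0 0 0" --pt "-0.3 4 21 0 0 0 0" --pt "-0.3 3 20 -14 0 0 0" --pt "-0.3 0 0 -25 0 0 0" --pt "-0.3 0 0 -14 0 0 0"

```text
time_s: 15.58
tool_pos: [0.5941, 0.1803, 0.2793]
tcp_rot: [[0.981, -0.193, -0.0], [-0.193, -0.981, -0.0], [-0.0, 0.0, -1.0]]
ft_force: [-0.6, 0.2, -0.8]
opening: 0.059
```

Request:
move_arm --pt "-0.3 0 0 0 0 0 0" --pt "-0.3 0 0 0 0 0 0" --pt "-0.3 0 0 0 0 0 0" --force 40

```text
time_s: 15.83
tool_pos: [0.5943, 0.18, 0.2821]
tcp_rot: [[0.981, -0.193, 0.002], [-0.193, -0.981, 0.0], [0.002, -0.001, -1.0]]
ft_force: [-1.0, 0.0, -0.3]
opening: 0.057
```

Run:
```python
from h import *
im=snap('wrist','w12'); o=env.observe(); print(o['time_s'],o['tool_pos'],o['ft_force'],o['opening'])
cv2.imwrite('pics/w12b.png',cv2.resize(im['color'][170:330,130:430,::-1],None,fx=2,fy=2))
```

```text
15.8833 [0.59438388 0.18021202 0.28260401] [ 1.00955491 -0.75002051  0.65821527] 0.05720591789421366
```

View pics/w12b.png

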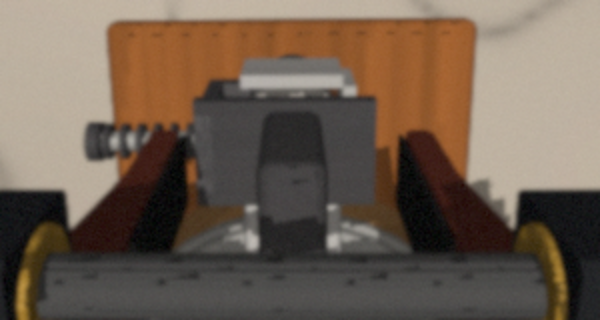

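Request:
move_arm --pt "-0.3 0 0 -3 0 0 0" --pt "1 0 0 0 0 0 0" --pt "1 0 0 0 0 0 0" --pt "1 0 0 0 0 0 0" --pt "1 0 0 0 0 0 0" --force 45

```text
time_s: 16.3
tool_pos: [0.594, 0.1812, 0.2779]
tcp_rot: [[0.981, -0.192, 0.0], [-0.192, -0.981, 0.0], [0.0, -0.0, -1.0]]
ft_force: [0.4, -0.5, 0.1]
opening: 0.0337
```

Request:
move_arm --pt "1 0 0 0 0 0 0" --pt "1 0 0 0 0 0 0" --pt "1 0 0 0 0 0 0" --pt "1 0 0 0 0 0 0" --pt "1 0 0 0 0 0 0"

```text
time_s: 16.72
tool_pos: [0.5944, 0.181, 0.2777]
tcp_rot: [[0.981, -0.192, 0.002], [-0.192, -0.981, -0.0], [0.002, -0.0, -1.0]]
ft_force: [3.8, 0.0, -1.1]
opening: 0.0158
```

Request:
move_arm --pt "1 -4 0.8 0 0 0 0" --pt "1 -4 0.8 0 0 0 0" --pt "1 -4 0.8 0 0 0 0" --pt "1 -4 0.7 0 0 0 0" --pt "1 -2 0.4 0 0 0 0"

```text
time_s: 17.13
tool_pos: [0.5768, 0.1843, 0.2782]
tcp_rot: [[0.981, -0.192, 0.005], [-0.192, -0.981, -0.0], [0.005, -0.001, -1.0]]
ft_force: [9.6, -1.7, -1.4]
opening: 0.0158
```

Request:
move_arm --pt "1 0 0 0 0 0 0" --pt "1 0 0 0 0 0 0"

```text
time_s: 17.3
tool_pos: [0.577, 0.1842, 0.2783]
tcp_rot: [[0.981, -0.192, 0.005], [-0.192, -0.981, -0.0], [0.005, -0.001, -1.0]]
ft_force: [10.2, -3.2, -1.2]
opening: 0.0158
```

```bash
python3 -c "
import numpy as np
f=np.arange(11)*.034;dy=220*(np.cos(f)-1)-200*np.sin(f);dz=220*np.sin(f)+200*(np.cos(f)-1)
print(np.c_[np.diff(dy)*.192,np.diff(dy)*.981,np.diff(dz)].round(1))"
```

```text
[[-1.3 -6.8  7.4]
 [-1.4 -7.   7.1]
 [-1.4 -7.3  6.9]
 [-1.5 -7.5  6.6]
 [-1.5 -7.7  6.4]
 [-1.5 -7.9  6.1]
 [-1.6 -8.1  5.8]
 [-1.6 -8.3  5.5]
 [-1.7 -8.5  5.2]
 [-1.7 -8.7  4.9]]
```

Request:
move_arm --pt "1 -1.3 -6.8 7.4 0.0334 -0.0065 0" --pt "1 -1.4 -7.0 7.1 0.0334 -0.0065 0" --pt "1 0 0 0 0 0 0"

```text
time_s: 17.55
tool_pos: [0.5746, 0.1695, 0.2946]
tcp_rot: [[0.981, -0.192, 0.021], [-0.193, -0.979, 0.069], [0.007, -0.071, -0.997]]
ft_force: [10.2, -1.1, -2.9]
opening: 0.016
```

Request:
move_arm --pt "1 -1.4 -7.3 6.9 0.0334 -0.0065 0" --pt "1 -1.5 -7.5 6.6 0.0334 -0.0065 0" --pt "1 -1.5 -7.7 6.4 0.0334 -0.0065 0" --pt "1 -1.5 -7.9 6.1 0.0334 -0.0065 0" --pt "1 0 0 0 0 0 0"

```text
time_s: 17.97
tool_pos: [0.5685, 0.1388, 0.3205]
tcp_rot: [[0.981, -0.189, 0.047], [-0.194, -0.96, 0.201], [0.007, -0.206, -0.978]]
ft_force: [9.4, -0.0, -2.9]
opening: 0.0162
```

Request:
move_arm --pt "1 -1.6 -8.1 5.8 0.0334 -0.0065 0" --pt "1 -1.6 -8.3 5.5 0.0334 -0.0065 0" --pt "1 -1.7 -8.5 5.2 0.0334 -0.0065 0" --pt "1 -1.7 -8.7 4.9 0.0334 -0.0065 0" --pt "1 0 0 0 0 0 0"

```text
time_s: 18.38
tool_pos: [0.5618, 0.1052, 0.3415]
tcp_rot: [[0.981, -0.181, 0.071], [-0.195, -0.924, 0.329], [0.006, -0.337, -0.942]]
ft_force: [10.8, 0.1, -1.1]
opening: 0.0158
```

Request:
move_arm --pt "1 0 0 0 0 0 0" --pt "1 0 0 0 0 0 0" --pt "1 0 0 0 0 0 0" --pt "1 0 0 0 0 0 0" --pt "1 0 0 0 0 0 0"

```text
time_s: 18.8
tool_pos: [0.5618, 0.1064, 0.3402]
tcp_rot: [[0.981, -0.181, 0.069], [-0.194, -0.925, 0.327], [0.005, -0.334, -0.942]]
ft_force: [9.3, -1.7, -1.8]
opening: 0.0157
```

Run:
```python
from h import *
im=snap('wrist','w13'); s=snap('scene','s13'); snap('top','t13'); o=env.observe(); print(o['time_s'],o['tool_pos'],o['ft_force'],o['opening'],o['joint_vel'].round(2),o['tcp_rot'].round(3).tolist())
print('grasp',o['tool_pos']+o['tcp_rot'][:,2]*.163)
a=cv2.resize(im['color'],(400,300)); b=cv2.resize(s['color'][130:310,180:420],(400,300))
t=load('t13')['color']
cv2.imwrite('pics/c13.png',np.vstack([np.hstack([a,b]),np.hstack([cv2.resize(t,(400,300)),cv2.resize(t[150:240,250:370],(400,300))])])[:,:,::-1])
```

```text
18.95 [0.56179886 0.1063811  0.34019795] [ 9.80821246 -1.08731625 -1.78162346] 0.01584342144322523 [-0.01  0.08 -0.08 -0.09  0.03  0.05] [[0.981, -0.181, 0.069], [-0.194, -0.925, 0.327], [0.005, -0.334, -0.943]]
grasp [0.57303856 0.15968399 0.18657024]
```

View pics/c13.png

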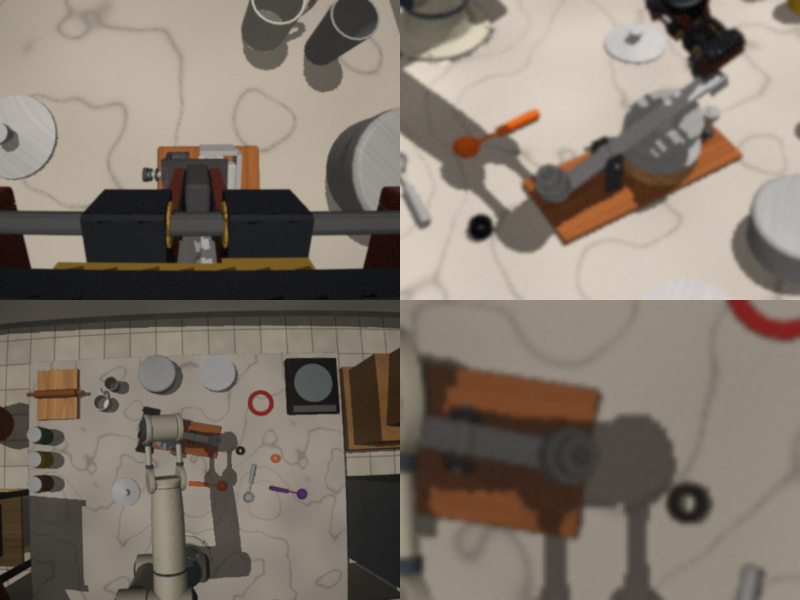

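The tab is up about 71 mm, the tilt is about 0.34 rad, both rings are on the post, and the arm is at rest. I'm handing in.

```bash
python3 -c "
from station import env
print(env.close_job()); o=env.observe(); print(o['time_s'],o['tool_pos'],o['opening'],o['ft_force'])"
```

```text
the job is handed in; nothing more can be done
None
the job is handed in; nothing more can be done
```

The press is balanced and open. I threaded the large ring, then the small ring, onto the post and let go of each. I then gripped the latch tab, pulled it about 17 mm sideways, and raised the arm by the tab. I handed the job in while still holding it up, at about 19 s of the 70 s allowed.

**Last checks:**
- **Arm:** the grip point is about 71 mm higher than at the start. The tool tilt, which followed the arm, is about 0.34 rad, and the robot's joints were almost still (0.1 deg/s or less).
- **Latch and grip:** the sideways force on the gripper was about 10 N, which matches the spring near the end of its travel. The finger opening was 15.8 mm on the 16 mm tab.
- **Rings:** the final top and scene views show the small ring on top of the large one on the post. I didn't measure their seating in millimetres at the end. At release, the tool heights put both within about 3 mm of home.
- **Bystanders:** the final views show the cup, lid, pot holder and spoon apparently where they were. I checked these by eye only.

One check disagreed: the first overhead reading put the large ring about 1 cm off in y. Two wrist-camera views agreed with each other to within 2 mm, so I used those. After hand-in, a last state reading was refused, so these figures are from just before it.

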